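Seat the die, then sight its pin in the inspection mirror

TASK

Push the green carrier with the stone die along its slide, under the grey hood, until it is fully home against the stop you cannot see but can feel. Then take the handle on top of the small spring-return mirror and turn it until the inspection camera, looking into the mirror, has the ball of the die's reference pin in the middle of its view, and finish while holding the mirror at that angle: do not let go. Leave the dish, tools, bottles and other models where they are.

Things in the scene. Friction and masses are not known exactly. Their poses are not given: they have to be found in the camera images.
- slide: Aluminium channel screwed to the bench, 350 mm long, 90 mm wide. x axis = push direction, away from the robot. Floor 4 mm above the bench; side rails 12 mm thick, tops 16 mm above the bench, 62 mm apart inside. Origin: on the bench, mid-width, 160 mm from the near end.
- hood_mouth (a point): Lower edge of the grey hood's mouth, mid-width, 24 mm above the bench. The hood (85 mm long, top 29 mm above the bench) covers the slide's far end. Under it, out of sight, is a rubber stop: it stops the carrier's front end somewhere from 30 to 60 mm inside this mouth, differently from job to job, so it has to be felt.
- carrier: Loose green plastic base former (0.2 to 0.45 kg) in the channel, 1.5 mm side play, slides at about 2 to 5 N. Origin: centre line, underside, 4 mm above the bench; x axis = push direction. Plate 180 x 59 x 12 mm, from x -80 to +100 mm. Yellow stone die on it, x -25 to +30 mm, up to 62 mm above the origin. Starts 50 to 120 mm short of the stop.
- grip (a point): On the carrier's upright green grip block at its near end, 43 mm above the carrier's origin (47 mm above the bench): a good height to grip. Block 14 mm along x, 30 mm along y, from 16 to 66 mm above the bench; 65 mm behind the carrier's origin.
- nose (a point): Middle of the carrier's front end, which meets the stop; 100 mm ahead of the carrier's origin, 6 mm above its underside.
- pin (a point): Centre of the 12 mm steel ball on the thin pin that stands on the die; 20 mm ahead of the carrier's origin and 96 mm above it (100 mm above the bench).
- rig: Sighting rig fixed to the bench: aluminium base bar 320 x 60 x 10 mm with the mirror's post at one end and a grey inspection camera (55 mm cube with a black lens barrel, top at 128 mm) at the other. Origin: on the bench under the mirror's upright pivot axis; x axis points from the pivot towards the camera, which looks straight at the pivot.
- lens (a point): Centre of the inspection camera's lens front, 190 mm from the pivot, 100 mm above the bench.
- mirror: Mirror 66 x 66 mm, upright in a dark frame, turning about the vertical axis through its origin. Origin: centre of the reflecting face, 100 mm above the bench; x axis = outward normal of that face. A spring (0.02 to 0.12 N m) holds it facing the lens; it turns only clockwise seen from above, up to 1.5 rad, and springs back if let go.
- handle (a point): On the mirror's pivot axis, 160 mm above the bench, a good height to grip: upright steel bar on top of the mirror, 12 mm thick along the mirror's x axis, 36 mm along its y axis, from 133 to 175 mm above the bench.
- sight_line (a point): At the pivot, 100 mm up; x axis = where the camera looks after the mirror (swings clockwise twice as far as the mirror). The pin is mid-view when on this axis: the mirror's normal then points midway between the directions from pivot to lens and to pin, 0.5 to 1.3 rad from rest. Pictures need not show reflections: go by this geometry.
- dish: White porcelain bowl, 96 mm across, 42 mm high; leave alone.
- spatula: Chrome spatula, about 200 mm long, lying to the right of the slide; leave alone.
- spare_model: Loose yellow stone arch model, 60 x 50 x 31 mm; leave alone.
- former: Empty green base former, open tray 75 x 65 x 26 mm; leave alone.
- bottle: White bottle, 60 mm across, 150 mm high; leave alone.
- jar: Amber jar, 70 mm across, 80 mm high; leave alone.
- brush: Brush lying at the left; leave alone.
There are look-alikes about, which are no part of the job. There is more than one size of the carrier; the one meant has the size given above.

How it is judged:
By the outcome, as a careful person would: the job done as asked, in the order asked, and still so for the second after the job is handed in, while the arm keeps its last pose, push and grip.
It also fails if it takes over 51 s, if anything falls off the work surface, if the arm or the gripper's body presses on something with over 40 N, if the wrist force passes 120 N, or if a joint passes its speed limit or range.

ROBOT

A 6-joint arm with a two-finger parallel gripper is mounted at the origin on the work surface. World frame = base frame: x ahead of the robot, y to its left, z up, the work surface at z = 0. Lengths are in m, angles in rad, forces in N, time in s.
With the tool pointing down it reaches from about 0.35 to 0.775 m from the base axis. Payload 5.5 kg.
Tool frame: the origin (TCP) lies on the centre line of the jaws, within the pads' length; the fingertips stand 11 mm ahead of it and the grasp point (between the pads) lies 8 mm behind it (env.nose_length is the distance from the TCP to the fingertips, in m); x points along the fingers, z is the direction in which the jaws open and shut, and the axes are right-handed (so a half turn about x gives the same grasp; the last joint's range is limited). The gripper opens to 85 mm and grips with 20 to 120 N. Pads are 22 mm wide; open, the fingers measure 114 mm over their backs; the gripper's body (76 mm by 85 mm) begins 54 mm behind the grasp point. The pads swing forward as they close: fully open they stand 13 mm farther back than shut.
Start: joints at [-1.289, 0.313, 0.046, 1.304, 0, 1.431], TCP at [0.235, -0.525, 0.242] pointing down, gripper open.
Joint ranges: [-2.76, 2.76], [-0.86, 1.69], [-1.03, 1.26], [-2.2, 2.34], [-1.47, 1.5], [-3.14, 3.14]. Speed limits (rad/s): [2.57, 2.57, 3.14, 3.14, 3.14, 3.14].

INTERFACE

Orientations are given as a unit quaternion [w, x, y, z].
In Python, from workcell import env gives the robot as it stands. The module is installed in compiled form; this text tells all that it offers.
- The arm moves only by the tool step_arm, never from a script. Its argument "moves" is a list that holds one entry, the list of rows, each a list of 7 numbers: the turn, a rotation vector about the tool's x, y, z in rad, then the shift along the tool's x, y, z in m, then the opening, from 0 (shut) to 1 (fully open). In form: [[[rx, ry, rz, tx, ty, tz, grip], ...]]. A call has 1 to 12 rows; each row is the pose to reach, as a shift and turn from the pose measured when the call began, along the tool's axes at that moment; what a row does not reach only later rows make up. A row lasts 1/10 s, in which the tool goes at most 50 mm and 8.59 degrees, less where a joint would pass 70% of its speed; a pose out of reach is approached as far as the arm can. A call with a gripper value outside its range is refused whole. The fingers move at their own pace and stop on an object; "force" is the grip in N (left out, the last holds). Time passes only in rows, so rows that repeat a pose let the fingers close. It gives the time, the measured TCP pose, the force and the opening at its end, in the units of the state.
- env.get_state(): the state, without advancing time (a new reading comes with each control period).
- env.read_camera(name): name is "scene" or "top" or "wrist"; returns (picture, depth): 384x512x3 uint8, red, green, blue; 384x512 float32, m along the optical axis (not along the pixel's ray), 0 where there is no reading.
- env.get_calibration(name): a dict with "mtx" (3x3 intrinsics, pixels), "camera_from_world" (4x4, takes a point from world to camera coordinates); the wrist camera has in their place "T_tool_cam" (4x4, takes a point from camera to tool coordinates, whose origin is the TCP and whose axes are the tool frame's). Camera axes: x right, y down, z forward; pixel columns grow to the right and rows downward; lengths in m; the calibration is good to about 2 mm. A picture is of the moment at which its call begins: read the wrist's pose just before it. get_calibration takes no time and is no camera call.
- env.hand_in(): hands the job in, once; it reports no verdict.
Trained networks look in the newest picture that a camera, given by its name, has taken for a name from the list of things; names that differ only in an ending like _2 or _b are one class to them, and where a whole thing is asked for, a point or a joint stands for the part that bears it (a point fixed in the world has none). Each returns a list of dicts, best first, with "confidence" (0 to 1); they miss things now and then, are a little off and sometimes report something else, mostly with a low value. They report only what shows in the picture. A call takes as long as a camera call. They do not tell look-alikes from the thing itself.
- env.boxes_of(camera, thing): "uv" ([column, row] in pixels, amid what is visible of it).
- env.silhouettes(camera, thing): "mask" (384x512 bool, what is visible of it) and "uv" ([column, row] in pixels, amid what is visible of it).
The state is a dict: "clock": time; "joint_pos": joint angles; "qvel": joint speeds; "tau": joint torques, N m; "tcp_pos": TCP position; "orientation": TCP orientation; "wrist_force": force on the tool from outside, world axes, zero at the start; "ft_torque": the same for the moment, N m; "finger_gap": finger opening in m.
Only numpy, scipy, OpenCV 4.12 (cv2) and the standard library are available. Lean on these libraries where they do the work, as an engineer would, in place of code of your own. Each camera call takes 0.05 s, during which the arm holds its last target.

## Working session

There is one attempt and no reset: what is moved stays moved. The work goes in short steps, Python scripts to look and compute and a tool call to move; the robot and the scene stay as the last step left them, time stands still between calls to the robot, and variables do not carry over. Pictures are saved under pics/ and viewed, and the job is handed in when it is done.

Besides the shell and the picture viewer there is one more tool, called after "Request:" by a JSON object that holds its "api" and its "payload". step_arm: Moves the arm, as the interface text tells. Its arguments: {"type":"object","properties":{"moves":{"type":"array","items":{"type":"array","items":{"type":"array","items":{"type":"number"}}}},"force":{"type":"number"}},"required":["moves"]}

```bash
mkdir -p pics; cat > h.py <<'E'
import numpy as np, cv2, pickle
from workcell import env
from scipy.spatial.transform import Rotation as R
def Tt():
    s=env.get_state(); q=s['orientation']; T=np.eye(4)
    T[:3,:3]=R.from_quat([q[1],q[2],q[3],q[0]]).as_matrix(); T[:3,3]=s['tcp_pos']; return T
def world(cam,d,T=None):
    c=env.get_calibration(cam); K=c['mtx']; 
    W=(T@c['T_tool_cam']) if cam=='wrist' else np.linalg.inv(c['camera_from_world'])
    v,u=np.mgrid[0:384,0:512]; P=np.stack([(u-K[0,2])/K[0,0]*d,(v-K[1,2])/K[1,1]*d,d],-1)
    return P@W[:3,:3].T+W[:3,3]
E
python3 - <<'E'
from h import *
for c in ('scene','top'):
    p,d=env.read_camera(c); np.savez(f'{c}0.npz',p=p,d=d,X=world(c,d))
    cv2.imwrite(f'pics/{c}0.png',cv2.resize(p[:,:,::-1],(800,600)))
    for t in ['carrier','grip','pin','slide','rig','mirror','handle','lens','hood_mouth','dish','spatula']:
        print(c,t,[(np.round(b['uv']).tolist(),round(b['confidence'],2)) for b in env.boxes_of(c,t)][:4])
s=env.get_state();print({k:np.round(v,3).tolist() for k,v in s.items()})
E
```

```text
scene carrier [([186.0, 187.0], 0.67), ([200.0, 238.0], 0.56), ([364.0, 188.0], 0.28)]
scene grip [([194.0, 238.0], 0.97), ([185.0, 185.0], 0.78)]
scene pin [([188.0, 182.0], 0.93), ([195.0, 233.0], 0.86)]
scene slide [([199.0, 267.0], 0.68)]
scene rig [([317.0, 216.0], 0.82)]
scene mirror [([280.0, 182.0], 0.53)]
scene handle [([280.0, 184.0], 0.68)]
scene lens [([318.0, 216.0], 0.98)]
scene hood_mouth [([200.0, 269.0], 0.84)]
scene dish [([279.0, 259.0], 0.94)]
scene spatula [([141.0, 242.0], 0.84), ([106.0, 242.0], 0.37)]
top carrier [([312.0, 260.0], 0.76), ([305.0, 188.0], 0.61), ([173.0, 236.0], 0.36)]
top grip [([308.0, 188.0], 0.9), ([308.0, 255.0], 0.65), ([200.0, 188.0], 0.28)]
top pin [([307.0, 187.0], 0.96), ([304.0, 258.0], 0.6), ([222.0, 206.0], 0.21)]
top slide [([307.0, 161.0], 0.78)]
top rig [([203.0, 185.0], 0.92)]
top mirror [([221.0, 204.0], 0.64)]
top handle [([307.0, 162.0], 0.62)]
top lens [([200.0, 184.0], 0.62)]
top hood_mouth [([304.0, 159.0], 0.73), ([177.0, 236.0], 0.25)]
top dish [([245.0, 143.0], 0.67)]
top spatula [([351.0, 191.0], 0.98)]
{'clock': 1.2, 'joint_pos': [-1.289, 0.313, 0.046, 1.304, 0.0, 1.431], 'qvel': [-0.0, 0.0, -0.001, -0.0, 0.001, 0.0], 'tau': [-0.0, -48.048, 29.881, 0.0, -0.0, 0.0], 'tcp_pos': [0.235, -0.525, 0.242], 'orientation': [0.594, 0.384, 0.594, -0.384], 'wrist_force': [0.232, -0.016, 0.552], 'ft_torque': [0.024, -0.044, 0.003], 'finger_gap': 0.085}
```

View pics/scene0.png

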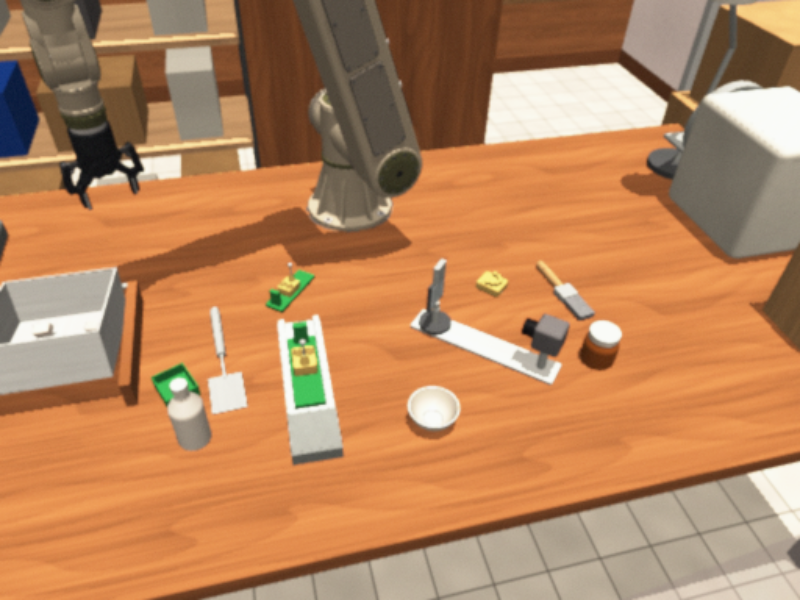

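View pics/top0.png

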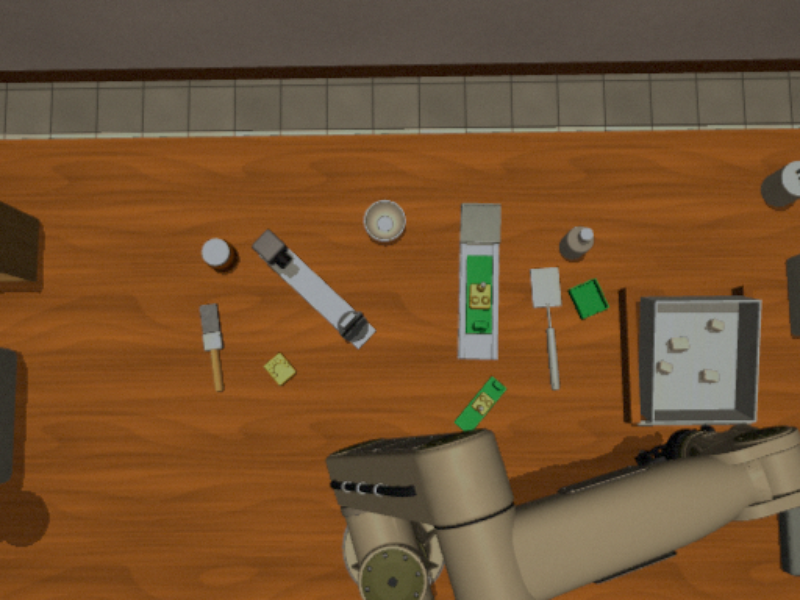

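The candidates for the carrier are the one in the channel at top (307,187) and scene (195,233), and the loose one on the bench at top (308,258) and scene (186,186). The one in the channel fits: it sits in the slide and looks larger. I'll check its size and enlarge the crop.

```bash
cat > seg.py <<'E'
from h import *
def rect(P):
    r=cv2.minAreaRect((P[:,:2]*1000).astype(np.float32)); return np.round(r[0],1),np.round(r[1],1),round(r[2],1)
E
python3 - <<'E'
from seg import *
z=np.load('top0.npz');p,d,X=z['p'],z['d'],z['X']
print('mm/px near',X[187,308]-X[187,307], 'cam',np.linalg.inv(env.get_calibration('top')['camera_from_world'])[:3,3])
crop=np.hstack([cv2.resize(p[120:290,250:380,::-1],None,fx=3,fy=3,interpolation=2),cv2.resize(p[120:290,140:270,::-1],None,fx=3,fy=3,interpolation=2)])
cv2.imwrite('pics/crop0.png',crop)
hsv=cv2.cvtColor(p,cv2.COLOR_RGB2HSV)
g=(hsv[...,0]>45)&(hsv[...,0]<80)&(hsv[...,1]>150)
n,l=cv2.connectedComponents(g.astype(np.uint8))
for i in range(1,n):
    m=l==i
    if m.sum()>60: 
        v,u=np.where(m);print('green',u.mean().round(),v.mean().round(),m.sum(),rect(X[m]),'z',np.percentile(X[m][:,2],[5,50,95]).round(3))
def band(u0,u1,v0,v1,lo,hi,name):
    m=np.zeros((384,512),bool);m[v0:v1,u0:u1]=1;m&=(X[...,2]>lo)&(X[...,2]<hi)&(d>0)
    if m.sum()>3: print(name,m.sum(),rect(X[m]),'mean',X[m].mean(0).round(4))
band(285,325,120,235,.012,.034,'slide/hood')
band(285,325,155,235,.058,.075,'grip+die top')
band(285,325,170,200,.085,.12,'ball')
band(285,325,203,220,.05,.08,'grip')
band(285,325,120,165,.024,.034,'hood')
band(150,245,140,230,.006,.016,'rigbar')
band(150,195,140,185,.11,.14,'rigcam')
band(205,245,190,230,.145,.19,'handle')
band(205,245,190,230,.115,.145,'mirrortop')
for c in ('top','scene'):
    C=env.get_calibration(c);print(c,C['mtx'].round(1).tolist(),C['camera_from_world'].round(3).tolist())
E
```

```text
mm/px near [-0.00130975 -0.00246384  0.00982451] cam [ 0.34699079 -0.02454376  1.72081226]
green 306.0 188.0 525 (array([ 481.1, -158.3]), array([118.6, 359.8]), 63.3) z [0.01  0.017 0.064]
green 376.0 191.0 394 (array([ 468.7, -247. ]), array([ 73.6, 503.3]), 21.7) z [-0.002  0.005  0.028]
green 315.0 249.0 128 (array([ 357.1, -139.5]), array([225.6,  48.2]), 83.0) z [0.   0.01 0.05]
green 299.0 268.0 168 (array([ 281. , -156.9]), array([56.7, 85.3]), 19.8) z [0.003 0.009 0.017]
slide/hood 1558 (array([ 600.2, -203.7]), array([374.4, 106.4]), 1.0) mean [ 0.6187 -0.2028  0.0216]
grip+die top 42 (array([ 528. , -197.3]), array([91.7, 30.4]), 4.5) mean [ 0.5065 -0.1979  0.0658]
ball 8 (array([ 573.3, -201.1]), array([7.2, 9.3]), 45.8) mean [ 0.5733 -0.2011  0.1059]
grip 35 (array([ 488.4, -196.9]), array([27.1, 11.8]), 88.2) mean [ 0.4886 -0.1961  0.0655]
hood 514 (array([ 709.7, -207.3]), array([ 90.1, 123.7]), 88.2) mean [ 0.726  -0.2076  0.0293]
rigbar 1404 (array([583.6, 191.4]), array([339.9, 323.8]), 89.3) mean [0.5748 0.1734 0.0097]
rigcam 322 (array([652.9, 253.4]), array([80.1, 52.7]), 44.1) mean [0.6561 0.2565 0.1248]
handle 54 (array([494.2,  87.5]), array([12.4, 34.6]), 47.3) mean [0.4932 0.087  0.1717]
mirrortop 38 (array([491.8,  83.9]), array([ 7.3, 63.6]), 45.5) mean [0.4907 0.0834 0.1305]
top [[481.0, 0.0, 252.3], [0.0, 481.0, 197.7], [0.0, 0.0, 1.0]] [[-0.012, -1.0, -0.011, -0.001], [-0.994, 0.013, -0.107, 0.529], [0.107, 0.01, -0.994, 1.674], [0.0, 0.0, 0.0, 1.0]]
scene [[411.3, 0.0, 252.1], [0.0, 411.3, 194.0], [0.0, 0.0, 1.0]] [[0.241, 0.97, 0.02, -0.12], [0.658, -0.148, -0.738, -0.26], [-0.714, 0.191, -0.674, 1.724], [0.0, 0.0, 0.0, 1.0]]
```

View pics/crop0.png

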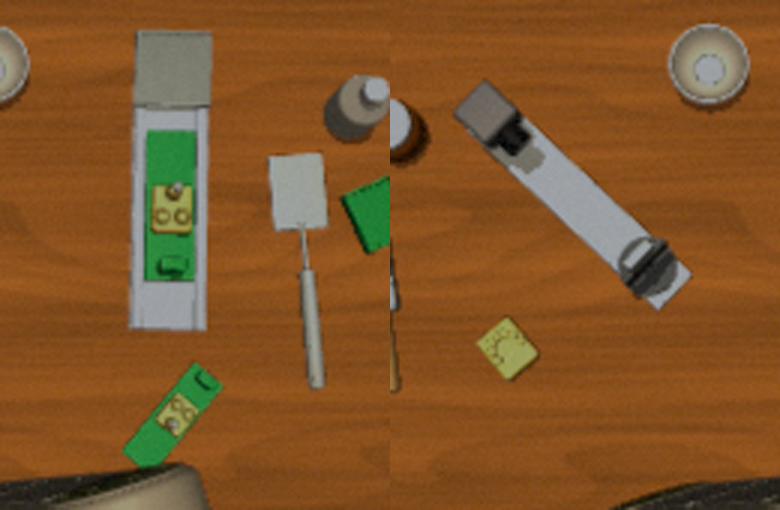

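```bash
python3 - <<'E'
from seg import *
z=np.load('top0.npz');p,d,X=z['p'],z['d'],z['X']
T=Tt();print(T.round(3).tolist())
# slide edges
m=np.zeros((384,512),bool);m[125:235,288:326]=1;m&=(X[...,2]>.0095)&(d>0)&(X[...,2]<.034)
rows=[]
for v in range(158,232):
    u=np.where(m[v])[0]
    if len(u)>10: rows.append((X[v,u[0],0],X[v,u[0],1],X[v,u[-1],1],X[v,u[0],2],X[v,u[-1],2]))
r=np.array(rows);
c=(r[:,1]+r[:,2])/2;w=r[:,1]-r[:,2]
ok=abs(w-np.median(w))<.006;print(ok.sum(),len(ok),np.median(w))
f=np.polyfit(r[ok,0],c[ok],1);print('slide centre y=',f,'yaw',np.arctan(f[0]),'x range',r[:,0].min(),r[:,0].max(), np.std(c[ok]-np.polyval(f,r[ok,0])))
hr=[]
for v in range(125,162):
    u=np.where(m[v]&(X[v,:,2]>.024))[0]
    if len(u)>10: hr.append((X[v,u[0],0],(X[v,u[0],1]+X[v,u[-1],1])/2,len(u)))
hr=np.array(hr);print(hr[[0,-1]].round(4)); 
# rig
for nm,(u0,u1,v0,v1,lo,hi) in dict(cam=(150,190,140,185,.12,.14),bar=(150,245,140,230,.0075,.0125)).items():
    mm=np.zeros((384,512),bool);mm[v0:v1,u0:u1]=1;mm&=(X[...,2]>lo)&(X[...,2]<hi)&(d>0)
    n,l,st,ce=cv2.connectedComponentsWithStats(mm.astype(np.uint8)); k=1+st[1:,4].argmax(); print(nm,st[k],rect(X[l==k]))
E
```

```text
[[0.0, 0.912, 0.409, 0.235], [-0.0, 0.409, -0.912, -0.525], [-1.0, 0.0, 0.0, 0.242], [0.0, 0.0, 0.0, 1.0]]
41 47 0.08301546519320699
slide centre y= [-0.03620018 -0.18042278] yaw -0.03618437765323862 x range 0.4244138505270489 0.6533607344408057 0.0010254350796702484
[[ 0.7702 -0.2086 21.    ]
 [ 0.6834 -0.2046 22.    ]]
cam [161 147  22  21 257] (array([660.9, 261.1]), array([58. , 52.5]), 44.5)
bar [184 165  42  45 314] (array([574., 171.]), array([180.2,  66.1]), 44.3)
```

Request:
{"api": "step_arm", "payload": {"moves": [[[-2.67, 0, 0, 0.042, 0.3655, -0.196, 1], [-2.67, 0, 0, 0.042, 0.3655, -0.196, 1], [-2.67, 0, 0, 0.042, 0.3655, -0.196, 1], [-2.67, 0, 0, 0.042, 0.3655, -0.196, 1], [-2.67, 0, 0, 0.042, 0.3655, -0.196, 1], [-2.67, 0, 0, 0.042, 0.3655, -0.196, 1], [-2.67, 0, 0, 0.042, 0.3655, -0.196, 1], [-2.67, 0, 0, 0.042, 0.3655, -0.196, 1], [-2.67, 0, 0, 0.042, 0.3655, -0.196, 1], [-2.67, 0, 0, 0.042, 0.3655, -0.196, 1], [-2.67, 0, 0, 0.042, 0.3655, -0.196, 1], [-2.67, 0, 0, 0.042, 0.3655, -0.196, 1]]]}}

```text
clock: 2.4
tcp_pos: [0.4889, -0.1957, 0.2003]
orientation: [0.669, -0.229, 0.669, 0.229]
wrist_force: [-0.5, -0.6, -0.0]
finger_gap: 0.0852
```

```bash
cat >> seg.py <<'E'
def psi(): 
    T=Tt(); return np.arctan2(T[1,2],T[0,2])
def totool(w):
    T=Tt(); return (T[:3,:3].T@(np.array(w)-T[:3,3])).round(4)
E
python3 - <<'E'
from seg import *
print('psi',psi(),'need rx',-(1.529-psi()),env.get_state()['joint_pos'],Tt().round(3).tolist())
z=np.load('top0.npz');X=z['X'];d=z['d']
m=np.zeros((384,512),bool);m[130:175,350:390]=1;m&=(X[...,2]>.04)
print('bottle',rect(X[m]),X[m].max(0))
E
```

```text
psi 0.6582654372474942 need rx -0.8707345627525057 [-5.33202597e-01  2.36313696e-01 -1.61339942e-01  1.17310218e+00
 -1.39963327e-04  3.79328285e-01] [[-0.0, -0.612, 0.791, 0.489], [-0.0, 0.791, 0.612, -0.196], [-1.0, -0.0, -0.0, 0.2], [0.0, 0.0, 0.0, 1.0]]
bottle (array([ 527.7, -221.7]), array([ 58. , 531.8]), 36.3) [ 0.69824369 -0.02454376  1.72081226]
```

Request:
{"api": "step_arm", "payload": {"moves": [[[-0.87, 0, 0, 0, 0, 0, 1], [-0.87, 0, 0, 0, 0, 0, 1], [-0.87, 0, 0, 0, 0, 0, 1], [-0.87, 0, 0, 0, 0, 0, 1], [-0.87, 0, 0, 0, 0, 0, 1], [-0.87, 0, 0, 0, 0, 0, 1], [-0.87, 0, 0, 0, 0, 0, 1], [-0.87, 0, 0, 0, 0, 0, 1]]]}}

```text
clock: 3.2
tcp_pos: [0.4889, -0.1957, 0.2003]
orientation: [0.511, -0.489, 0.511, 0.488]
wrist_force: [-0.1, -0.1, -0.9]
finger_gap: 0.0857
```

```bash
python3 - <<'E'
from seg import *
T=Tt();p,d=env.read_camera('wrist'); X=world('wrist',d,T); np.savez('w1.npz',p=p,d=d,X=X,T=T)
cv2.imwrite('pics/w1.png',p[:,:,::-1])
print('psi',psi(),T[:3,3])
m=(d>0)&(X[...,2]>.058)&(X[...,2]<.072)
n,l,st,ce=cv2.connectedComponentsWithStats(m.astype(np.uint8))
for i in range(1,n):
    if st[i,4]>100: print(st[i],rect(X[l==i]),X[l==i].mean(0).round(4))
z=np.load('top0.npz');Xt=z['X']
m=np.zeros((384,512),bool);m[130:175,350:390]=1;m&=(Xt[...,2]>.06)&(Xt[...,2]<.2)
print('bottle',rect(Xt[m]))
E
```

```text
psi 1.5256039475047167 [ 0.4889197  -0.19570506  0.20031936]
[241 176  34  18 582] (array([ 486.7, -197.1]), array([28.9, 14.3]), 87.4) [ 0.4859 -0.1971  0.0656]
bottle (array([ 669.4, -414.2]), array([57.7, 51.3]), 31.6)
```

View pics/w1.png

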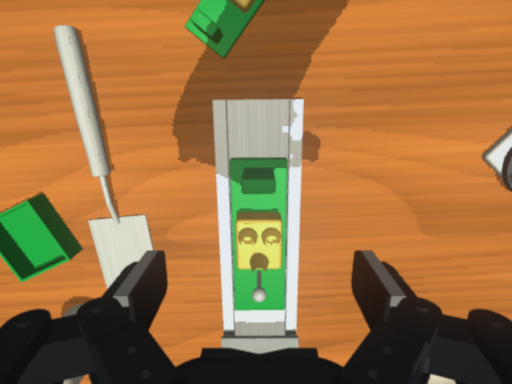

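```bash
python3 - <<'E'
from seg import *
z=np.load('w1.npz');p,d,X,T=[z[k] for k in 'pdXT']
m=(d>0)&(X[...,2]>.098)&(X[...,2]<.112)
n,l,st,ce=cv2.connectedComponentsWithStats(m.astype(np.uint8))
for i in range(1,n):
    if 10<st[i,4]<2000: print('ball?',st[i],rect(X[l==i]),X[l==i].mean(0).round(4))
hsv=cv2.cvtColor(p,cv2.COLOR_RGB2HSV)
g=(hsv[...,0]>45)&(hsv[...,0]<80)&(hsv[...,1]>130)&(abs(X[...,2]-.016)<.004)&(d>0); g[:,:220]=0;g[:,300:]=0;g[:130]=0
print('plate',g.sum(),rect(X[g]))
m=(abs(X[...,2]-.016)<.005)&(d>0); L=[];Rr=[]
for v in range(110,325):
    u=np.where(m[v,200:320])[0]+200
    if len(u)>2: L.append(X[v,u[0],:2]);Rr.append(X[v,u[-1],:2])
for q in (L,Rr):
    q=np.array(q); f=np.polyfit(q[:,0],q[:,1],1)
    for _ in range(4):
        r=abs(q[:,1]-np.polyval(f,q[:,0])); k=r<max(.0015,1.0*r.std()); f=np.polyfit(q[k,0],q[k,1],1)
    print('edge',f,k.sum(),np.polyval(f,.49),np.polyval(f,.65))
print('grip target in tool', totool([.487,-.197,.039]))
E
```

```text
ball? [252 287  14  15 163] (array([ 571. , -200.2]), array([10.8, 11.7]), 19.7) [ 0.5697 -0.2     0.1036]
plate 3966 (array([ 562. , -199.5]), array([ 57.1, 178.2]), 87.9)
edge [-0.03698785 -0.22172031] 215 -0.23984435886956715 -0.24576241431808357
edge [-0.03775022 -0.13632738] 215 -0.15482498713742018 -0.1608650223609326
grip target in tool [ 0.1613  0.0018 -0.0014]
```

Request:
{"api": "step_arm", "payload": {"moves": [[[-0.007, 0, 0, 0.05, 0.0018, -0.0014, 1], [-0.007, 0, 0, 0.1, 0.0018, -0.0014, 1], [-0.007, 0, 0, 0.135, 0.0018, -0.0014, 1], [-0.007, 0, 0, 0.161, 0.0018, -0.0014, 1], [-0.007, 0, 0, 0.161, 0.0018, -0.0014, 1], [-0.007, 0, 0, 0.161, 0.0018, -0.0014, 0.2], [-0.007, 0, 0, 0.161, 0.0018, -0.0014, 0.2], [-0.007, 0, 0, 0.161, 0.0018, -0.0014, 0.2], [-0.007, 0, 0, 0.161, 0.0018, -0.0014, 0.2], [-0.007, 0, 0, 0.161, 0.0018, -0.0014, 0.2], [-0.007, 0, 0, 0.161, 0.0018, -0.0014, 0.2]]], "force": 40}}

```text
clock: 4.35
tcp_pos: [0.4881, -0.1976, 0.0409]
orientation: [0.51, -0.491, 0.509, 0.489]
wrist_force: [-0.4, 0.2, 7.4]
finger_gap: 0.0293
```

Request:
{"api": "step_arm", "payload": {"moves": [[[0, 0, 0, 0, -0.006, 0, 0.2], [0, 0, 0, 0, -0.014, 0, 0.2], [0, 0, 0, 0, -0.022, 0, 0.2], [0, 0, 0, 0, -0.03, 0, 0.2], [0, 0, 0, 0, -0.036, 0, 0.2], [0, 0, 0, 0, -0.042, 0, 0.2], [0, 0, 0, 0, -0.045, 0, 0.2], [0, 0, 0, 0, -0.045, 0, 0.2]]]}}

```text
clock: 5.15
tcp_pos: [0.5341, -0.1993, 0.041]
orientation: [0.51, -0.492, 0.509, 0.489]
wrist_force: [1.0, 0.6, -0.8]
finger_gap: 0.0295
```

```bash
python3 - <<'E'
from seg import *
s=env.get_state();print(psi(),np.round(s['wrist_force'],2),s['tcp_pos'],s['finger_gap'])
E
```

```text
1.5330941450627846 [ 1.04  0.6  -0.83] [ 0.53409013 -0.19934909  0.040981  ] 0.02950896436929591
```

Request:
{"api": "step_arm", "payload": {"moves": [[[0, 0, 0, 0, -0.003, 0, 0.2], [0, 0, 0, 0, -0.006, 0, 0.2], [0, 0, 0, 0, -0.009, 0, 0.2], [0, 0, 0, 0, -0.012, 0, 0.2]]]}}

```text
clock: 5.55
tcp_pos: [0.5461, -0.1998, 0.041]
orientation: [0.51, -0.492, 0.509, 0.489]
wrist_force: [-3.1, -0.6, 1.3]
finger_gap: 0.0297
```

Request:
{"api": "step_arm", "payload": {"moves": [[[0, 0, 0, 0, -0.002, 0, 0.2], [0, 0, 0, 0, -0.004, 0, 0.2], [0, 0, 0, 0, -0.006, 0, 0.2]]]}}

```text
clock: 5.85
tcp_pos: [0.5522, -0.2, 0.041]
orientation: [0.51, -0.492, 0.509, 0.489]
wrist_force: [-4.0, 0.3, 1.5]
finger_gap: 0.0296
```

Request:
{"api": "step_arm", "payload": {"moves": [[[0, 0, 0, 0, -0.002, 0, 0.2], [0, 0, 0, 0, -0.004, 0, 0.2], [0, 0, 0, 0, -0.006, 0, 0.2]]]}}

```text
clock: 6.15
tcp_pos: [0.5584, -0.2002, 0.041]
orientation: [0.51, -0.492, 0.509, 0.489]
wrist_force: [-3.4, 0.4, 1.3]
finger_gap: 0.0292
```

Request:
{"api": "step_arm", "payload": {"moves": [[[0, 0, 0, 0, -0.0015, 0, 0.2], [0, 0, 0, 0, -0.003, 0, 0.2], [0, 0, 0, 0, -0.0045, 0, 0.2]]]}}

```text
clock: 6.45
tcp_pos: [0.563, -0.2004, 0.041]
orientation: [0.51, -0.492, 0.509, 0.489]
wrist_force: [-3.3, 0.1, 1.7]
finger_gap: 0.0296
```

Request:
{"api": "step_arm", "payload": {"moves": [[[0, 0, 0, 0, -0.0015, 0, 0.2], [0, 0, 0, 0, -0.003, 0, 0.2], [0, 0, 0, 0, -0.0045, 0, 0.2]]]}}

```text
clock: 6.75
tcp_pos: [0.5652, -0.2004, 0.041]
orientation: [0.509, -0.49, 0.51, 0.49]
wrist_force: [-14.9, -1.1, 10.1]
finger_gap: 0.0295
```

Request:
{"api": "step_arm", "payload": {"moves": [[[0, 0, 0, 0, -0.0015, 0, 0.2], [0, 0, 0, 0, -0.003, 0, 0.2], [0, 0, 0, 0, -0.0045, 0, 0.2]]]}}

```text
clock: 7.05
tcp_pos: [0.5653, -0.2003, 0.0409]
orientation: [0.507, -0.488, 0.513, 0.492]
wrist_force: [-20.8, -0.8, 16.0]
finger_gap: 0.0292
```

Request:
{"api": "step_arm", "payload": {"moves": [[[0, 0, 0, 0, 0, 0, 0.2], [0, 0, 0, 0, 0, 0, 0.2]]]}}

```text
clock: 7.25
tcp_pos: [0.5652, -0.2004, 0.041]
orientation: [0.507, -0.488, 0.513, 0.492]
wrist_force: [-5.3, -0.3, 2.1]
finger_gap: 0.0297
```

```bash
python3 - <<'E'
from seg import *
s=env.get_state();print(psi(),np.round(s['wrist_force'],2),s['tcp_pos'],Tt()[:3,:3].round(4).tolist())
T=Tt();print('rotvec tool to upright', R.from_matrix(T[:3,:3].T@np.column_stack([[0,0,-1],[-np.sin(1.533)*-1*-1,0,0],[0,0,0]])).as_rotvec() if 0 else '')
E
```

```text
1.531356503363351 [-5.28 -0.27  2.13] [ 0.56520733 -0.20035301  0.04099677] [[-0.0097, -0.9992, 0.0394], [-0.0013, 0.0394, 0.9992], [-1.0, 0.0096, -0.0017]]
rotvec tool to upright
```

Request:
{"api": "step_arm", "payload": {"moves": [[[0, 0, 0, 0, 0, 0, 0.6], [0, 0, 0, 0, 0, 0, 0.6], [0, 0, 0, 0, 0, 0, 0.6], [0, 0, 0, -0.03, 0, 0, 0.6], [0, 0, -0.01, -0.07, 0, 0, 0.7], [0, 0, -0.01, -0.12, 0, 0, 1], [0, 0, -0.01, -0.16, 0, 0, 1], [0, 0, -0.01, -0.16, 0, 0, 1], [0, 0, -0.01, -0.16, 0, 0, 1]]]}}

```text
clock: 8.15
tcp_pos: [0.5679, -0.2006, 0.2023]
orientation: [0.51, -0.492, 0.51, 0.488]
wrist_force: [-1.5, 0.2, -0.2]
finger_gap: 0.0855
```

```bash
python3 - <<'E'
from seg import *
T=Tt();p,d=env.read_camera('wrist'); X=world('wrist',d,T); np.savez('w2.npz',p=p,d=d,X=X,T=T)
cv2.imwrite('pics/w2.png',p[:,:,::-1]);print(T.round(4).tolist())
m=(d>0)&(X[...,2]>.058)&(X[...,2]<.072)
n,l,st,ce=cv2.connectedComponentsWithStats(m.astype(np.uint8))
for i in range(1,n):
    if st[i,4]>100: print('grip',st[i],rect(X[l==i]),X[l==i].mean(0).round(4))
m=(d>0)&(X[...,2]>.098)&(X[...,2]<.112)
n,l,st,ce=cv2.connectedComponentsWithStats(m.astype(np.uint8))
for i in range(1,n):
    if 10<st[i,4]<2000: print('ball?',st[i],rect(X[l==i]),X[l==i].mean(0).round(4))
hsv=cv2.cvtColor(p,cv2.COLOR_RGB2HSV)
g=(hsv[...,0]>45)&(hsv[...,0]<80)&(hsv[...,1]>130)&(abs(X[...,2]-.016)<.004)&(d>0); g[:,:220]=0;g[:,300:]=0;g[:130]=0
print('plate',g.sum(),rect(X[g]))
for c in ('top','scene'):
    p,d=env.read_camera(c); X=world(c,d);np.savez(f'{c}1.npz',p=p,d=d,X=X)
    print(c,[(b['uv'],b['confidence']) for b in env.boxes_of(c,'pin')])
E
```

```text
[[0.0036, -0.9992, 0.0393, 0.5679], [-0.0033, 0.0393, 0.9992, -0.2006], [-1.0, -0.0038, -0.0032, 0.2023], [0.0, 0.0, 0.0, 1.0]]
grip [242 173  35  17 565] (array([ 563.5, -200.9]), array([29.9, 13.6]), 87.7) [ 0.5626 -0.2007  0.0656]
grip [ 21 264  59  49 680] (array([ 658. , -404.8]), array([59.5, 27. ]), 46.1) [ 0.6547 -0.3986  0.0651]
ball? [253 283  14  15 159] (array([ 647.8, -203.5]), array([10.8, 10.7]), 44.9) [ 0.6467 -0.2034  0.1035]
ball? [  0 291  50  23 727] (array([ 652. , -407.6]), array([42.4, 13.3]), 70.7) [ 0.6513 -0.4089  0.1038]
plate 2566 (array([ 616.9, -202.2]), array([ 56.9, 133.9]), 88.4)
top [([225.0, 205.8], 0.64)]
scene [([186.1, 185.9], 0.8), ([193.8, 245.9], 0.78)]
```

View pics/w2.png

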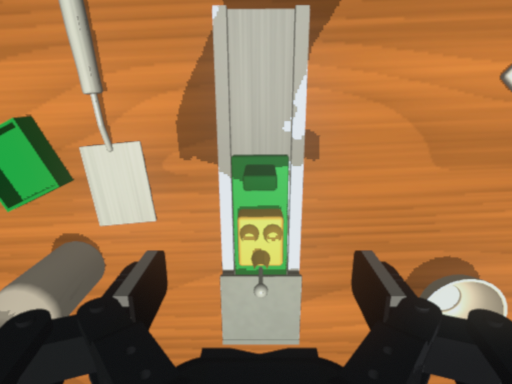

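Request:
{"api": "step_arm", "payload": {"moves": [[[0, 0, 0, -0.05, 0, 0.01, 1], [0.15, 0, 0, -0.068, 0.02, 0.055, 1], [0.3, 0, 0, -0.068, 0.035, 0.1, 1], [0.45, 0, 0, -0.068, 0.05, 0.145, 1], [0.6, 0, 0, -0.068, 0.065, 0.19, 1], [0.72, 0, 0, -0.068, 0.075, 0.235, 1], [0.72, 0, 0, -0.068, 0.085, 0.27, 1], [0.72, 0, 0, -0.068, 0.085, 0.285, 1], [0.72, 0, 0, -0.068, 0.085, 0.285, 1], [0.72, 0, 0, -0.068, 0.085, 0.285, 1]]]}}

```text
clock: 9.4
tcp_pos: [0.4921, 0.0885, 0.2665]
orientation: [0.648, -0.279, 0.651, 0.28]
wrist_force: [0.4, -0.3, -0.0]
finger_gap: 0.0856
```

```bash
python3 - <<'E'
from seg import *
T=Tt();p,d=env.read_camera('wrist'); X=world('wrist',d,T); np.savez('w3.npz',p=p,d=d,X=X,T=T)
cv2.imwrite('pics/w3.png',p[:,:,::-1]);print(T.round(4).tolist(),psi(),env.get_state()['joint_pos'])
def comp(lo,hi,nm):
    m=(d>0)&(X[...,2]>lo)&(X[...,2]<hi)
    n,l,st,ce=cv2.connectedComponentsWithStats(m.astype(np.uint8))
    for i in range(1,n):
        if st[i,4]>80: print(nm,st[i],rect(X[l==i]),X[l==i].mean(0).round(4))
comp(.165,.182,'handle');comp(.12,.14,'camtop/mirrortop');comp(.0075,.0125,'bar')
E
```

```text
[[-0.0038, -0.7259, 0.6878, 0.4921], [-0.0006, 0.6878, 0.7259, 0.0885], [-1.0, 0.0024, -0.0031, 0.2665], [0.0, 0.0, 0.0, 1.0]] 0.8111574717095228 [ 1.64856795e-02  1.64458798e-01 -8.79291138e-02  1.32211378e+00
 -5.32493329e-04  7.76128900e-01]
handle [253 176  17  48 762] (array([491.2,  90.1]), array([11.9, 35.5]), 46.6) [0.4901 0.0909 0.175 ]
camtop/mirrortop [252 147  16  75 259] (array([490. ,  89.4]), array([12.9, 64.6]), 46.4) [0.4751 0.0987 0.1328]
camtop/mirrortop [492 155  20  59 782] (array([642. , 246.7]), array([13.9, 53.4]), 55.8) [0.6442 0.245  0.1249]
bar [224 136  22  48 526] (array([468.4,  65.9]), array([25.6, 60.3]), 44.2) [0.4638 0.0645 0.0103]
bar [ 277  136  209   49 8270] (array([592.7, 196. ]), array([254.5,  59.9]), 46.3) [0.5864 0.1926 0.0101]
bar [   0  157   37  100 1434] (array([ 309.9, -196.9]), array([ 45.3, 136.8]), 49.1) [ 0.3198 -0.1917  0.0099]
bar [ 91 242  32  28 103] (array([ 442.8, -152.2]), array([ 2.8, 53.1]), 88.5) [ 0.4428 -0.1523  0.0102]
bar [ 56 273  34  28 126] (array([ 440.9, -226.3]), array([ 3.1, 55.8]), 88.0) [ 0.4404 -0.2263  0.0099]
bar [160 302  51  45 138] (array([ 594.1, -158. ]), array([  2.6, 102.1]), 87.9) [ 0.5917 -0.1579  0.01  ]
bar [317 302  40  31 436] (array([734.7,  12.4]), array([55. , 47.4]), 69.2) [0.7378 0.0108 0.0102]
```

View pics/w3.png

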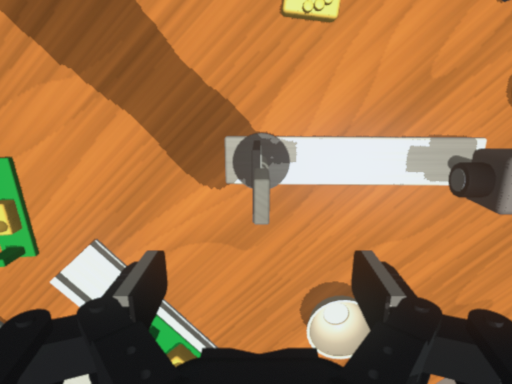

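Request:
{"api": "step_arm", "payload": {"moves": [[[0, -0.003, -0.002, 0.04, 0.0018, 0.0006, 1], [0, -0.003, -0.002, 0.08, 0.0018, 0.0006, 1], [0, -0.003, -0.002, 0.113, 0.0018, 0.0006, 1], [0, -0.003, -0.002, 0.113, 0.0018, 0.0006, 1], [0, -0.003, -0.002, 0.113, 0.0018, 0.0006, 0.3], [0, -0.003, -0.002, 0.113, 0.0018, 0.0006, 0.1], [0, -0.003, -0.002, 0.113, 0.0018, 0.0006, 0], [0, -0.003, -0.002, 0.113, 0.0018, 0.0006, 0], [0, -0.003, -0.002, 0.113, 0.0018, 0.0006, 0], [0, -0.003, -0.002, 0.113, 0.0018, 0.0006, 0], [0, -0.003, -0.002, 0.113, 0.0018, 0.0006, 0]]], "force": 40}}

```text
clock: 10.55
tcp_pos: [0.4922, 0.0902, 0.1547]
orientation: [0.651, -0.279, 0.649, 0.279]
wrist_force: [2.1, 3.3, 4.7]
finger_gap: 0.0115
```

```bash
python3 - <<'E'
from seg import *
s=env.get_state();print(psi(),np.round(s['wrist_force'],2),np.round(s['ft_torque'],3),s['tcp_pos'],s['finger_gap'],Tt().round(4).tolist())
E
```

```text
0.811606487889472 [2.05 3.35 4.71] [ 0.574 -0.236 -0.026] [0.4922098  0.09015155 0.15470844] 0.01149339101658739 [[0.0028, -0.7254, 0.6883, 0.4922], [0.0012, 0.6883, 0.7254, 0.0902], [-1.0, -0.0012, 0.0028, 0.1547], [0.0, 0.0, 0.0, 1.0]]
```

Request:
{"api": "step_arm", "payload": {"moves": [[[0.08, 0, 0, 0, 0, 0, 0], [0.18, 0, 0, 0, 0, 0, 0], [0.28, 0, 0, 0, 0, 0, 0], [0.38, 0, 0, 0, 0, 0, 0], [0.48, 0, 0, 0, 0, 0, 0], [0.48, 0, 0, 0, 0, 0, 0]]]}}

```text
clock: 11.15
tcp_pos: [0.4924, 0.0903, 0.1547]
orientation: [0.699, -0.116, 0.696, 0.117]
wrist_force: [1.7, 3.2, 1.1]
finger_gap: 0.0115
```

```bash
cat > st.py <<'E'
from seg import *
s=env.get_state();print(s['clock'],psi(),np.round(s['wrist_force'],2),np.round(s['ft_torque'],3),np.round(s['tcp_pos'],4),s['finger_gap'],Tt()[:3,:3].round(4).tolist())
E
python3 st.py
```

```text
11.15 0.3317838905028453 [1.66 3.22 1.06] [ 0.296 -0.129  0.053] [0.4924 0.0903 0.1547] 0.011494215931901808 [[0.0031, -0.3257, 0.9455], [0.0014, 0.9455, 0.3257], [-1.0, 0.0003, 0.0034]]
```

```bash
python3 - <<'E'
from seg import *
z=np.load('w3.npz');p,d,X,T=[z[k] for k in 'pdXT']
m=(abs(X[...,2]-.01)<.004)&(d>0); m[:,:285]=0;m[:,410:]=0;m[:130]=0;m[190:]=0
A=[];B=[]
for u in range(290,405):
    v=np.where(m[:,u])[0]
    A.append(X[v[0],u,:2]);B.append(X[v[-1],u,:2])
for q in (A,B):
    f=cv2.fitLine(np.array(q,np.float32),cv2.DIST_HUBER,0,.001,.001).ravel();print('edge yaw',np.arctan2(f[1],f[0])%np.pi)
c=(np.array(A)+np.array(B))/2; f=cv2.fitLine(c.astype(np.float32),cv2.DIST_HUBER,0,.001,.001).ravel();
n=np.array([-f[1],f[0]]);print('axis yaw',np.arctan2(f[1],f[0])%np.pi,'pivot offset from axis mm',1000*n@(np.array([.4912,.0901])-f[2:]))
m=(X[...,2]>.165)&(X[...,2]<.182)&(d>0);print(rect(X[m]))
z=np.load('top1.npz');p,d,X=[z[k] for k in 'pdX']
v,u=np.where((X[...,2]>.09)&(X[...,2]<.115)&(d>0)&(X[...,0]>.6)&(X[...,0]<.7)&(abs(X[...,1]+.2)<.04));print('top pin1',len(u),X[v,u].mean(0))
# camera box top in initial top view and bar
z=np.load('top0.npz');p,d,X=[z[k] for k in 'pdX']
m=np.zeros((384,512),bool);m[140:230,150:245]=1
m&=(abs(X[...,2]-.01)<.004);P=X[m][:,:2]
P=P[(np.hypot(*(P-[.4925,.0906]).T)>.05)&(np.hypot(*(P-[.4925,.0906]).T)<.15)]
n=np.array([-np.sin(.81),np.cos(.81)]);s=(P-[.4925,.0906])@n;P=P[abs(s)<.045]
f=cv2.fitLine(P.astype(np.float32),cv2.DIST_L2,0,.001,.001).ravel();print('top bar yaw',np.arctan2(f[1],f[0])%np.pi)
E
```

```text
edge yaw 0.80387056
edge yaw 0.8067047
axis yaw 0.8031578 pivot offset from axis mm -0.6162307139034617
(array([491.2,  90.1]), array([11.9, 35.5]), 46.6)
top pin1 0 [nan nan nan]
top bar yaw 0.78500205<stdin>:14: RuntimeWarning: Mean of empty slice.
  ret = um.true_divide(
```

Request:
{"api": "step_arm", "payload": {"moves": [[[0.08, 0, 0, 0, 0, 0, 0], [0.18, 0, 0, 0, 0, 0, 0], [0.28, 0, 0, 0, 0, 0, 0], [0.38, 0, 0, 0, 0, 0, 0], [0.44, 0, 0, 0, 0, 0, 0], [0.47, 0, 0, 0, 0, 0, 0], [0.47, 0, 0, 0, 0, 0, 0], [0.47, 0, 0, 0, 0, 0, 0]]]}}

```text
clock: 11.95
tcp_pos: [0.4926, 0.0904, 0.1547]
orientation: [0.707, 0.049, 0.704, -0.048]
wrist_force: [2.9, 1.9, 0.5]
finger_gap: 0.0113
```

```bash
python3 st.py; python3 - <<'E'
from seg import *
T=Tt();p,d=env.read_camera('wrist'); X=world('wrist',d,T); np.savez('w4.npz',p=p,d=d,X=X,T=T)
a=p[:,:,::-1]
p2,d2=env.read_camera('scene');X2=world('scene',d2);np.savez('scene2.npz',p=p2,d=d2,X=X2)
p3,d3=env.read_camera('top');X3=world('top',d3);np.savez('top2.npz',p=p3,d=d3,X=X3)
cv2.imwrite('pics/w4.png',a)
cv2.imwrite('pics/s4.png',np.hstack([cv2.resize(p2[130:300,160:350,::-1],(400,358)),cv2.resize(p3[110:280,150:340,::-1],(400,358))]))
m=(d>0)&(X[...,2]>.122)&(X[...,2]<.14)
n,l,st,ce=cv2.connectedComponentsWithStats(m.astype(np.uint8))
for i in range(1,n):
    if st[i,4]>80: print(st[i],rect(X[l==i]),X[l==i].mean(0).round(4))
g=(X2[...,2]>.05)&(X2[...,2]<.075)&(X2[...,0]>.53)&(X2[...,0]<.6)&(abs(X2[...,1]+.2)<.03);print('grip scene',g.sum(),X2[g].mean(0))
z=np.load('scene1.npz');X1=z['X'];g=(X1[...,2]>.05)&(X1[...,2]<.075)&(X1[...,0]>.53)&(X1[...,0]<.6)&(abs(X1[...,1]+.2)<.03);print('grip scene prev',g.sum(),X1[g].mean(0))
E
```

```text
11.95 -0.13633246497143836 [2.93 1.9  0.54] [ 0.307 -0.31   0.073] [0.4926 0.0904 0.1547] 0.011336335899450455 [[0.0034, 0.1359, 0.9907], [0.0014, 0.9907, -0.1359], [-1.0, 0.0019, 0.0032]]
[243 180  28  57 667] (array([493.4, 109.1]), array([28.5, 13.7]), 83.2) [0.4912 0.1141 0.1329]
grip scene 68 [ 0.56851073 -0.19864985  0.06277812]
grip scene prev 67 [ 0.56839282 -0.19905665  0.06247227]
```

View pics/w4.png

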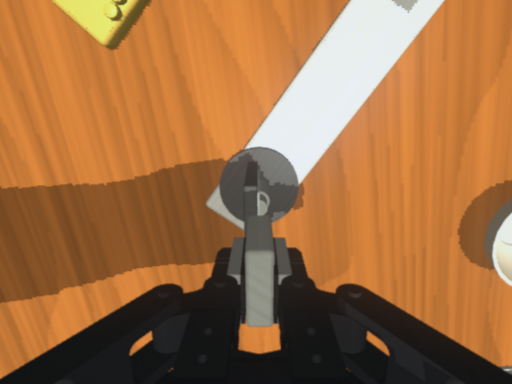

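View pics/s4.png

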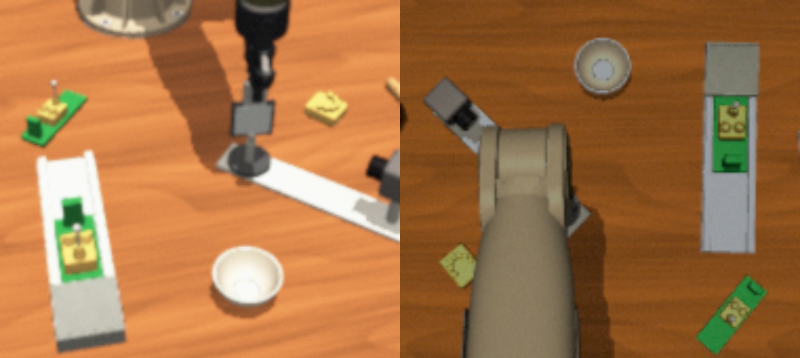

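```bash
python3 - <<'E'
from seg import *
for f in ('w3','w4'):
    z=np.load(f+'.npz');p,d,X,T=[z[k] for k in 'pdXT']
    for lo,hi in ((.126,.14),):
        m=(d>0)&(X[...,2]>lo)&(X[...,2]<hi);m[:,:235]=0;m[:,285:]=0
        n,l,st,ce=cv2.connectedComponentsWithStats(m.astype(np.uint8));k=1+st[1:,4].argmax();m=l==k
        L=[];Rr=[]
        for v in range(384):
            u=np.where(m[v])[0]
            if len(u)>4 : L.append(X[v,u[0],:2]);Rr.append(X[v,u[-1],:2])
        for q in (L,Rr,(np.array(L)+np.array(Rr))/2):
            g=cv2.fitLine(np.array(q,np.float32),cv2.DIST_HUBER,0,.001,.001).ravel();print(f,len(q),'normal yaw',(np.arctan2(g[1],g[0])%np.pi)-np.pi/2)
z=np.load('scene2.npz');p,d,X=[z[k] for k in 'pdX']
m=(abs(X[...,2]-.1)<.028)&(np.hypot(X[...,0]-.4925,X[...,1]-.0905)<.03)&(d>0);Q=X[m];print(len(Q))
c=np.median(Q,0)
for _ in range(4):
    _,_,V=np.linalg.svd(Q-Q.mean(0));nn=V[2];r=(Q-Q.mean(0))@nn;Q=Q[abs(r)<max(.003,1.5*r.std())]
nn*=np.sign(nn[0]);print('scene mirror plane',len(Q),nn,np.arctan2(nn[1],nn[0]),r.std())
E
```

```text
w3 21 normal yaw 0.8065187
w3 21 normal yaw 0.8819567
w3 21 normal yaw 0.84663665
w4 39 normal yaw -0.11072719
w4 39 normal yaw -0.06227517
w4 39 normal yaw -0.08649266
238
scene mirror plane 212 [ 0.99022429 -0.13941072  0.0045279 ] -0.1398677431633407 0.001421655311453964
```

```bash
python3 - <<'E'
from seg import *
c=env.get_calibration('scene');W=np.linalg.inv(c['camera_from_world'])
b=[x for x in env.boxes_of('scene','pin') if x['uv'][1]>220];print(b)
for uv in [x['uv'] for x in b]:
    r=W[:3,:3]@np.linalg.inv(c['mtx'])@np.array([*uv,1]);s=(.1-W[2,3])/r[2];q=W[:3,3]+s*r
    P=np.array([.4926,.0906]);a=np.arctan2(*(q[:2]-P)[::-1]);print(q,'pin yaw',a,'target normal',(a+.807)/2)
q=np.array([.6485,-.2033]);a=np.arctan2(*(q-P)[::-1]);print(a,(a+.807)/2)
E
python3 st.py
```

```text
[{'uv': [196.2, 244.6], 'confidence': 0.71}]
[ 0.67384485 -0.20497778  0.1       ] pin yaw -1.0207359067960777 target normal -0.10686795339803884
-1.0830845189834535 -0.13804225949172672
12.15 -0.13751517649412684 [ 3.2   1.89 -0.49] [ 0.305 -0.37   0.111] [0.4926 0.0904 0.1547] 0.011701381416065786 [[0.0035, 0.1371, 0.9906], [0.0015, 0.9906, -0.1371], [-1.0, 0.002, 0.0032]]
```

```bash
python3 - <<'E'
from seg import *
c=env.get_calibration('scene');M=c['mtx']@c['camera_from_world'][:3]
q=M@[.6485,-.2033,.1,1];q=q[:2]/q[2];print('predicted',q)
p=np.load('scene2.npz')['p'][:,:,::-1]
im=cv2.resize(p[225:265,175:225],None,fx=12,fy=12,interpolation=cv2.INTER_NEAREST)
cv2.circle(im,(int((q[0]-175+.5)*12),int((q[1]-225+.5)*12)),6,(0,0,255),2)
cv2.imwrite('pics/ball.png',im)
E
```

```text
predicted [195.49326791 237.76778916]
```

View pics/ball.png

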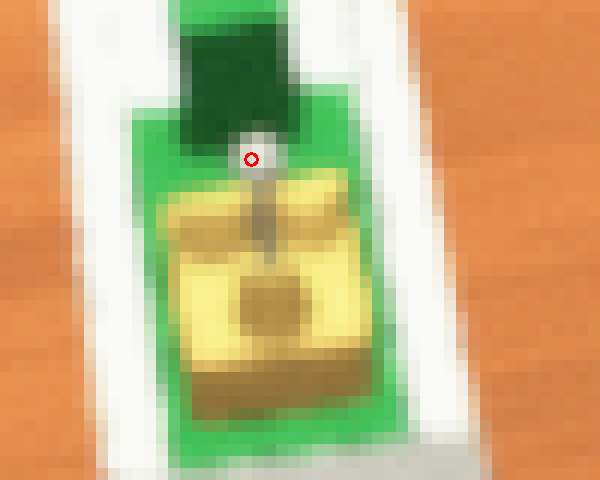

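The predicted ball position falls on the ball at scene pixel (195.5, 237.8), so the network's pin point was simply off. The mirror sits at -0.1375 rad against a target of -0.138. I'm handing in.

```bash
python3 -c "
from workcell import env
print(env.hand_in())"; python3 st.py
```

```text
the job is handed in; nothing more can be done
None
the job is handed in; nothing more can be done
```

I pushed the carrier home against the hidden stop, turned the mirror to the sighting angle, and handed the job in while still gripping the handle. The clock stood at about 12.2 s of the 51 s allowed.

- **Carrier:** I gripped the block and pushed the carrier about 77 mm. It slid at about 3.5 N, then stopped dead with the force rising to 21 N. After I let go it stayed put, which the wrist and scene views confirm. Its nose is roughly 40–45 mm inside the hood mouth, within the 30–60 mm given.
- **Mirror:** I turned it clockwise by about 0.95 rad. The gripper yaw was −0.1375 rad against a target of −0.138 rad. A plane fitted to the mirror in the scene camera's depth gave −0.140 rad.
- **Pin position:** the ball position I used, (0.6485, −0.2033), projects onto the ball in the scene picture.

Three checks disagreed:
- **Network pin point:** in the last scene picture it was about 7 pixels off the visible ball, and would have given −0.107 rad. I rejected it after looking at an enlarged crop.
- **Frame edge in the wrist view:** it gave −0.09 to −0.12 rad. The same method also read high at rest, so I treated it as biased.
- **Rig bar in the top camera:** it put the lens direction at 0.785 rad, where the wrist view gave 0.80–0.81. I used 0.807; going by the top view instead would shift the target by about 0.01 rad.

I touched nothing else in the scene on purpose. The dish, arch model and look-alike carrier looked undisturbed in the last pictures; I did not check the other items again.

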